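Set up the pour-over coffee stand over the glass

ROBOT

A 7-joint arm with a two-finger parallel gripper is mounted at the origin on a cart in front of the work surface, level with it; the furniture and walls round the work are solid. World frame = base frame: x ahead of the robot, y to its left, z up, the work surface at z = 0. Lengths are in m, angles in rad, forces in N, time in s.
With the tool pointing down it reaches from about 0.4 to 0.75 m from the base axis. Payload 19.5 kg.
Tool frame: the origin (TCP) lies midway between the tips of the shut fingers; the grasp point (between the pads) lies 19 mm behind it (arm.grasp_offset is the distance from the TCP to the grasp point, in m); z points along the fingers, y is the line along which they close (so a half turn about z gives the same grasp; the last joint's range is limited). The gripper opens to 85 mm and grips with 20 to 120 N. Pads are 22 mm wide; open, the fingers measure 114 mm over their backs; the gripper's body (76 mm by 85 mm) begins 54 mm behind the grasp point. The pads swing forward as they close: fully open they stand 13 mm farther back than shut.
Start: joints at [-1.226, 0.707, -0.028, 1.485, 0.022, 0.951, -0.075], TCP at [0.217, 0.532, 0.231] pointing down, gripper open.
Joint ranges: [-2.71, 2.71], [-0.32, 2.16], [-1.57, 1.52], [0, 2.45], [-1.46, 4.6], [0, 2.02], [-2.83, 2.83]. Speed limits (rad/s): [1.89, 1.89, 2.57, 2.57, 3.01, 3.01, 3.01].

INTERFACE

Orientations are given as a 3x3 rotation matrix whose columns are the frame's x, y, z axes.
In Python, from bench import arm, viewer, models gives the robot as it stands. The module is installed in compiled form; this text tells all that it offers.
- The arm moves only by the tool step_arm, never from a script. Its argument "series" is one flat list of numbers, 7 for each row, row after row: the shift along the world's x, y, z in mm, then the turn, a rotation vector about the world's x, y, z in rad, then the closure, from 0 (fully open) to 1 (shut). A call has 1 to 12 rows; each row is the pose to reach, as a shift and turn from the pose commanded when the call began; what a row does not reach only later rows make up. A row lasts 1/10 s, in which the tool goes at most 50 mm and 8.59 degrees, less where a joint would pass 70% of its speed; a pose out of reach is approached as far as the arm can. A call with a gripper value outside its range is refused whole. The fingers move at their own pace and stop on an object; "newtons" is the grip in N (left out, the last holds). Time passes only in rows, so rows that repeat a pose let the fingers close. It gives the time, the measured TCP pose, the force, the opening and the grip force at its end, in the units of the state.
- arm.get_obs(): the state, without advancing time (a new reading comes with each control period).
- viewer.get_image(name): name is "scene" or "top"; returns (picture, depth): 384x512x3 uint8, blue, green, red; 384x512 float32, m along the optical axis (not along the pixel's ray), 0 where there is no reading.
- viewer.get_calibration(name): a dict with "K" (3x3 intrinsics, pixels), "rvec" (rotation vector, rad) and "tvec" (3), from world to camera coordinates, as OpenCV has them. Camera axes: x right, y down, z forward; pixel columns grow to the right and rows downward; lengths in m; the calibration is good to about 2 mm. A picture is of the moment at which its call begins. get_calibration takes no time and is no camera call.
- arm.finish_job(): hands the job in; it is judged then, once.
Trained networks look in the newest picture that a camera, given by its name, has taken for a name from the list of things; names that differ only in an ending like _2 or _b are one class to them, and where a whole thing is asked for, a point or a joint stands for the part that bears it (a point fixed in the world has none). Each returns a list of dicts, best first, with "score" (0 to 1); they miss things now and then, are a little off and sometimes report something else, mostly with a low value. They report only what shows in the picture. A call takes as long as a camera call. They do not tell look-alikes from the thing itself.
- models.trace(camera, label): "mask" (384x512 bool, what is visible of it) and "extent" ([left, top, right, bottom] in pixels, round what is visible of it).
- models.pinpoint(camera, label): "pixel" ([row, column] in pixels: a listed point, or the origin of a listed thing).
The state is a dict: "time": time; "joint_pos": joint angles; "joint_vel": joint speeds; "joint_torque": joint torques, N m; "eef_pos": TCP position; "tcp_rot": TCP orientation; "ft_force": force on the tool from outside, world axes, zero at the start; "ft_torque": the same for the moment, N m; "opening": finger opening in m; "grip_force": force on a finger pad.
Only numpy, scipy, OpenCV 4.12 (cv2) and the standard library are available. Lean on these libraries where they do the work, as an engineer would, in place of code of your own. Each camera call takes 0.05 s, during which the arm holds its last target. There are 200 camera calls.

TASK

Set up the coffee stand so that its filter ring is over the drinking glass. First pull up the spring plunger on the stand's swivel arm, turn the arm to the next hole so that its pouring end points at the glass, and let the pin snap fully in; then slide the mast's square sleeve fully down over the stub until the stub's spring button pops out through the hole in the sleeve, and let go. Leave the glass and the spice jar standing where they are.

Things in the scene. Friction and masses are not known exactly. Their poses are not given: they have to be found in the camera images.
- stand: fixed foot: aluminium hub 90 mm across, 16 mm high; origin under its centre, on the swivel axis. An index plate fans out to -x with three 10 mm square holes 78 mm from the axis: straight to -x (swivel 0) and 0.45 rad to either side (swivel +0.45, -0.45). Glass and spice jar stand off its +x side, 95 mm from the axis, one at +0.45, one at -0.45 rad from +x; which is which varies
- swivel (a joint): steel arm (80 mm disc, 24 mm wide bar) carrying stub and plunger, turning about the vertical axis; rad, counter-clockwise from above, range -0.6 to 0.6; starts at 0, pin in the middle hole; at +0.45 its pouring end points +0.45 rad from the stand's +x, at -0.45 to the other side. Turns easily once the pin is out
- plunger (a joint): spring plunger: m the plunger is pulled up, range 0 to 0.014; 0 = pin fully in a hole; the pin clears the plate at 0.007 and rests on it there between holes. Pulling needs 3 N at first to 6 N at full travel
- plunger_knob (a point): grip point on the plunger's black waisted knob (24 mm across, 23 mm high, waist 21 mm): on its axis, 11 mm above the knob's lower end, 46 mm above the worktop when down; on the bar, 78 mm from the swivel axis, on the arm's other end from the pouring end. The bar's top is at 25 mm, a collar of 18 mm diameter under the knob reaches 33 mm
- stub_seat (a point): centre of the stub's foot, on top of the swivel disc (24 mm above the worktop), where the mast's sleeve comes to rest. Axes: x towards the pouring end, y towards the spring button, z up
- stub_top (a point): centre of the tip of the stub, 66 mm above stub_seat: a steel stub 24 mm square, 56 mm high, with a 10 mm cone on top; same axes as stub_seat
- pour_point (a point): point on the swivel arm's x axis, 95 mm from the swivel axis, 24 mm above the worktop: the filter ring's centre comes above it
- button (a joint): round spring button, 10 mm diameter, in the stub's y face, 38 mm above stub_seat, standing out 7 mm: m pressed in, 0 = out, range 0 to 0.008, spring 1.8 to 4 N. The sleeve's flare presses it in as the sleeve is pushed down (about 5 to 15 N); it pops out about 2 mm before the sleeve is home
- mast: loose aluminium mast, upright, 166 mm high, 0.25 kg; origin: centre of its open lower end. Square sleeve below: 34.5 mm outside, 26.5 mm inside, open to 75 mm up, its lowest 14 mm flared to 48 mm. Button hole (13 mm wide, 15 high) in the +y wall, 38 mm up. Filter ring towards +x, bracket 99 to 107 mm up. Rightly on, its axes point as those of stub_seat and its origin is there
- mast_grip (a point): point to grip on the mast's square post (24 mm square, sides along the mast's x and y, from 83 to 166 mm above the lower end), 145 mm above the lower end, above the ring's bracket
- mast_ring (a point): centre of the mast's filter ring (66 mm mean diameter, bar 8 mm), 95 mm from the mast's axis towards its +x, 103 mm above the lower end
- tumbler: the drinking glass, clear, 80 mm across, 91 mm high, loose; origin at the centre of its underside
- spice_jar: spice jar with a screw cap, 45 mm across, 106 mm high, loose; origin at the centre of its underside
There are look-alikes about, which are no part of the job. Leave any red look-alike of the tumbler alone.

How it is judged:
By the outcome, as a careful person would: the job done as asked, in the order asked, and still so for the second after the job is handed in, with the robot touching nothing.
It also fails if it takes over 48 s, if anything falls off the work surface, if the arm or the gripper's body presses on something with over 40 N, if the wrist force passes 120 N, or if a joint passes its speed limit or range.

## Working session

There is one attempt and no reset: what is moved stays moved. The work goes in short steps, Python scripts to look and compute and a tool call to move; the robot and the scene stay as the last step left them, time stands still between calls to the robot, and variables do not carry over. Pictures are saved under pics/ and viewed, at most 10 in all, crops included, and the job is handed in when it is done.

Besides the shell and the picture viewer there is one more tool, called after "Request:" as a command line: name --argument value ..., lists and objects as JSON in quotes. step_arm: Moves the arm, as the interface text tells. Its arguments: {"type":"object","properties":{"series":{"type":"array","items":{"type":"number"}},"newtons":{"type":"number"}},"required":["series"]}

```bash
mkdir -p pics; cat > h.py <<'E'
import numpy as np, cv2
from bench import arm, viewer, models
def cal(n):
    c=viewer.get_calibration(n); return np.array(c["K"]),cv2.Rodrigues(np.array(c["rvec"],float))[0],np.array(c["tvec"],float).ravel()
def ray(n,row,col):
    K,R,t=cal(n); d=R.T@np.linalg.inv(K)@[col,row,1.]; return -R.T@t,d
def atz(n,row,col,z):
    o,d=ray(n,row,col); return o+d*(z-o[2])/d[2]
def cloud(n,D):
    K,R,t=cal(n); r,c=np.indices(D.shape); P=np.linalg.inv(K)@np.stack([c.ravel(),r.ravel(),np.ones(D.size)])
    return ((P*D.ravel()).T-t)@R
def proj(n,p):
    K,R,t=cal(n); q=K@(R@np.array(p)+t); return q[1]/q[2],q[0]/q[2]
E
python3 - <<'E'
from h import *
np.set_printoptions(precision=4,suppress=True)
for n in("scene","top"):
    I,D=viewer.get_image(n); cv2.imwrite(f"pics/{n}0.png",I); np.save(f"{n}0.npy",D)
    o,_=ray(n,0,0); print(n,o)
    for l in("stand","mast","tumbler","spice_jar"):
        print(l,[(round(x["score"],2),[int(v) for v in x["extent"]]) for x in models.trace(n,l)][:4])
    for l in("stand","plunger_knob","stub_top","stub_seat","pour_point","mast_grip","mast_ring","mast","tumbler","spice_jar"):
        print(l,[(round(x["score"],2),np.round(x["pixel"],1).tolist()) for x in models.pinpoint(n,l)][:4])
o=arm.get_obs(); print(o["time"],o["eef_pos"],o["tcp_rot"],o["opening"])
E
```

```text
scene [-0.3024 -0.5114  0.8704]
stand [(0.63, [198, 193, 249, 242]), (0.18, [195, 190, 240, 228])]
mast [(0.77, [277, 210, 322, 290])]
tumbler [(0.78, [325, 214, 362, 271]), (0.64, [181, 162, 213, 205])]
spice_jar [(0.71, [163, 180, 188, 219])]
stand [(0.71, [219.9, 213.2])]
plunger_knob [(0.58, [200.0, 197.9]), (0.15, [279.6, 306.0])]
stub_top [(0.94, [188.3, 215.1]), (0.64, [216.0, 234.9])]
stub_seat [(0.75, [210.1, 214.9]), (0.62, [221.4, 295.5])]
pour_point []
mast_grip [(0.93, [235.4, 312.9])]
mast_ring [(0.92, [224.4, 293.1])]
mast [(0.56, [282.0, 305.0])]
tumbler [(0.78, [253.1, 339.6])]
spice_jar [(0.7, [219.4, 177.0])]
top [ 0.4086 -0.0678  1.0648]
stand [(0.77, [194, 172, 246, 216])]
mast [(0.9, [282, 185, 335, 229])]
tumbler [(0.98, [321, 165, 351, 193]), (0.88, [165, 156, 193, 182])]
spice_jar [(0.75, [160, 191, 186, 211]), (0.51, [284, 183, 337, 227])]
stand [(0.91, [194.9, 210.0])]
plunger_knob [(0.37, [197.1, 236.3])]
stub_top []
stub_seat [(0.62, [189.0, 214.9])]
pour_point []
mast_grip [(0.78, [220.7, 329.2])]
mast_ring [(0.84, [196.3, 294.5])]
mast [(0.77, [222.1, 317.4])]
tumbler [(0.91, [183.5, 330.0]), (0.9, [174.0, 184.5])]
spice_jar [(0.91, [202.2, 178.1])]
1.5 [0.2169 0.5325 0.2313] [[-0.9261  0.3773 -0.    ]
 [ 0.3773  0.9261 -0.0001]
 [ 0.     -0.0001 -1.    ]] 0.08586203902858859
```

```bash
python3 - <<'E'
import cv2,numpy as np
a=cv2.imread("pics/scene0.png")[140:310,140:380]; b=cv2.imread("pics/top0.png")[120:260,130:370]
f=lambda i:cv2.resize(i,None,fx=3.3,fy=3.3,interpolation=cv2.INTER_CUBIC)
cv2.imwrite("pics/sc.png",f(a)); cv2.imwrite("pics/tc.png",f(b))
E
```

```text
(no output)
```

View pics/sc.png

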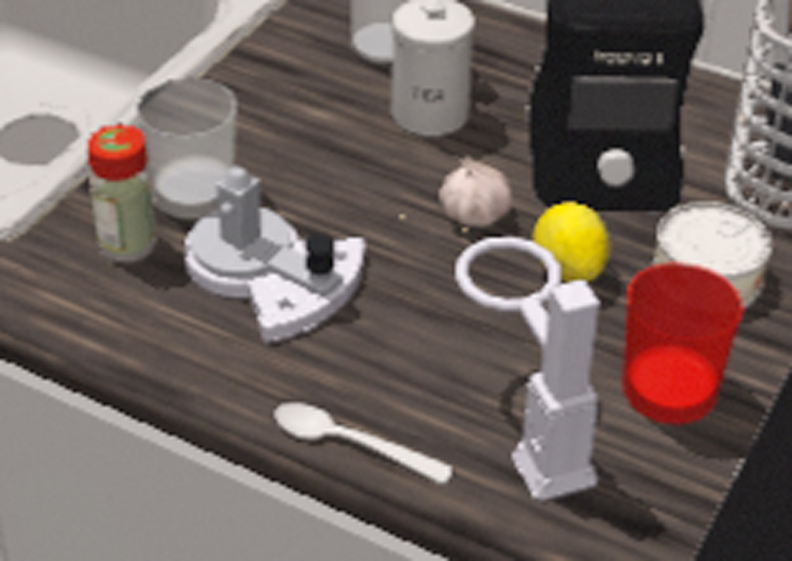

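View pics/tc.png

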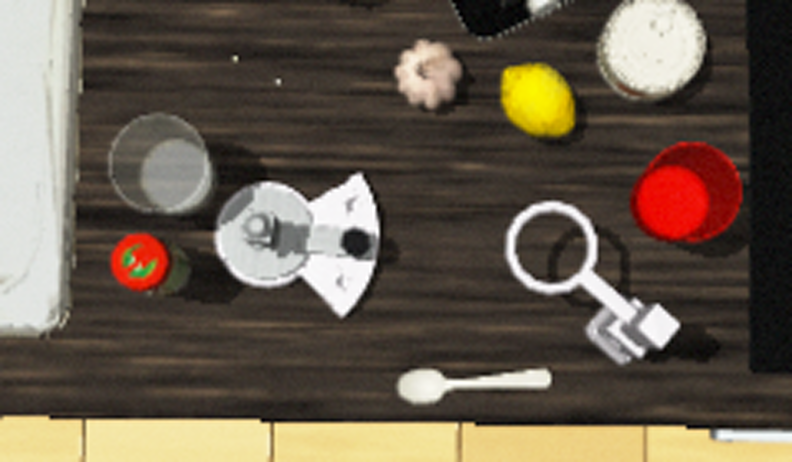

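The stand is at scene (215,213). The clear glass at scene (185,197) and top (170,178) stands beside it, on the pouring side towards +x; the jar is at scene (200,175). The look-alikes are the red tumbler at scene (245,345), and a second clear glass in the back at scene (150,255), which isn't beside the stand. The mast is at scene (255,307), and its button hole is in the left face. Next I'll measure.

```bash
python3 - <<'E'
from h import *
np.set_printoptions(precision=4,suppress=True)
for n in("scene","top"):
    D=np.load(n+"0.npy"); P=cloud(n,D); ok=(D.ravel()>0); 
    print(n)
    pts={}
    for l,z in (("stub_top",.09),("plunger_knob",.046),("mast_grip",.145),("mast_ring",.103),("stub_seat",.024),("stand",0),("mast",0)):
        r=models.pinpoint(n,l)
        if r: print(l,round(r[0]["score"],2),atz(n,*r[0]["pixel"],z)[:2])
    for l in("tumbler","spice_jar"):
        for r in models.pinpoint(n,l)[:2]: print(l,round(r["score"],2),atz(n,*r["pixel"],0)[:2])
    mm=models.trace(n,"mast")[0]["mask"].ravel()&ok
    Q=P[mm]; t=Q[Q[:,2]>.155]; rect=cv2.minAreaRect((t[:,:2]*1000).astype(np.float32)); print("posttop",len(t),rect,t[:,2].mean())
    g=Q[(Q[:,2]>.098)&(Q[:,2]<.112)]; print("ringz",len(g),cv2.fitEllipse((g[:,:2]*1000).astype(np.float32)) if len(g)>5 else 0)
    sm=models.trace(n,"stand")[0]["mask"].ravel()&ok; Q=P[sm]
    t=Q[Q[:,2]>.07]; print("stub",len(t),(t[:,:2].min(0)+t[:,:2].max(0))/2,t[:,2].max())
    s=P[ok]; 
    I=cv2.imread(f"pics/{n}0.png").reshape(-1,3)
    b=(I.max(1)<60)&sm&(P[:,2]>.045)&(P[:,2]<.065) ; t=P[b]; print("knob",len(t),(t[:,:2].min(0)+t[:,:2].max(0))/2,t.mean(0))
    t=Q[(Q[:,2]>.02)&(Q[:,2]<.028)]; print("disc",len(t),t.min(0),t.max(0))
E
```

```text
scene
stub_top 0.94 [0.5197 0.0539]
plunger_knob 0.58 [0.5021 0.0977]
mast_grip 0.93 [ 0.4292 -0.2523]
mast_ring 0.92 [ 0.4825 -0.1829]
stub_seat 0.75 [0.5113 0.0522]
stand 0.71 [0.499  0.0507]
mast 0.56 [ 0.4242 -0.2482]
tumbler 0.78 [ 0.5506 -0.2828]
spice_jar 0.7 [0.4533 0.1339]
posttop 144 ((423.9293518066406, -253.51222229003906), (25.229951858520508, 24.242538452148438), 46.70235061645508) 0.1648119825157444
ringz 370 ((469.529052734375, -201.38075256347656), (62.381038665771484, 146.75411987304688), 141.3487548828125)
stub 98 [0.4994 0.0537] 0.0930675438717169
knob 66 [ 0.4926 -0.0253] [ 0.4909 -0.0263  0.0568]
disc 478 [ 0.4327 -0.0392  0.02  ] [0.5465 0.0999 0.028 ]
top
plunger_knob 0.37 [ 0.4834 -0.0197]
mast_grip 0.78 [ 0.4213 -0.256 ]
mast_ring 0.84 [ 0.4838 -0.174 ]
stub_seat 0.62 [0.507  0.0421]
stand 0.91 [0.4919 0.0583]
mast 0.77 [ 0.4187 -0.2517]
tumbler 0.91 [ 0.5308 -0.288 ]
tumbler 0.9 [0.5514 0.1337]
spice_jar 0.91 [0.4693 0.1495]
posttop 101 ((427.45953369140625, -251.58349609375), (23.415443420410156, 24.266069412231445), 48.74822998046875) 0.16663193364547021
ringz 332 ((478.982177734375, -189.5377960205078), (61.25461959838867, 117.68179321289062), 132.40719604492188)
stub 89 [0.5019 0.0549] 0.0930974500351456
knob 49 [0.4942 0.0051] [ 0.4941 -0.0202  0.0597]
disc 571 [ 0.4373 -0.0401  0.02  ] [0.5541 0.0961 0.028 ]
```

Request:
step_arm --series '[50, -100, 0, 0, 0, -0.15, 0, 100, -200, 0, 0, 0, -0.3, 0, 150, -300, 0, 0, 0, -0.45, 0, 200, -400, -20, 0, 0, -0.6, 0, 240, -480, -40, 0, 0, -0.75, 0, 277, -554, -60, 0, 0, -0.9, 0, 277, -554, -80, 0, 0, -1.05, 0, 277, -554, -80, 0, 0, -1.2, 0, 277, -554, -80, 0, 0, -1.272, 0, 277, -554, -80, 0, 0, -1.272, 0, 277, -554, -80, 0, 0, -1.272, 0, 277, -554, -80, 0, 0, -1.272, 0]' --newtons 40

```text
time: 3.8
eef_pos: [0.4829, -0.0001, 0.1562]
tcp_rot: [[0.088, 0.996, 0.0], [0.996, -0.088, 0.0], [0.0, 0.0, -1.0]]
ft_force: [1.2, 1.9, 0.8]
opening: 0.0853
grip_force: 0.0
```

Request:
step_arm --series '[0, 0, 0, 0, 0, 0, 0, 0, 0, 0, 0, 0, 0, 0]'

```text
time: 4.0
eef_pos: [0.4822, 0.001, 0.1562]
tcp_rot: [[0.09, 0.996, -0.001], [0.996, -0.09, 0.0], [0.0, -0.001, -1.0]]
ft_force: [0.7, 0.8, 0.4]
opening: 0.0851
grip_force: 0.0
```

Request:
step_arm --series '[12, -23.5, -30, 0, 0, 0, 0, 12, -23.5, -60, 0, 0, 0, 0, 12, -23.5, -90, 0, 0, 0, 0, 12, -23.5, -115, 0, 0, 0, 0, 12, -23.5, -129, 0, 0, 0, 0, 12, -23.5, -129, 0, 0, 0, 0]'

```text
time: 4.6
eef_pos: [0.4934, -0.0203, 0.0264]
tcp_rot: [[0.086, 0.996, -0.002], [0.996, -0.086, 0.0], [0.0, -0.002, -1.0]]
ft_force: [0.5, -0.3, 1.1]
opening: 0.0856
grip_force: 0.0
```

```bash
python3 - <<'E'
from h import *
o=arm.get_obs(); print(o["time"],o["eef_pos"])
a,_=viewer.get_image("scene"); b,_=viewer.get_image("top")
f=lambda i:cv2.resize(i,None,fx=4,fy=4,interpolation=cv2.INTER_CUBIC)
cv2.imwrite("pics/k1.png",np.hstack([f(a[150:280,170:270]),f(b[130:260,180:280])]))
E
```

```text
4.6 [ 0.49339886 -0.02028407  0.02640448]
```

View pics/k1.png

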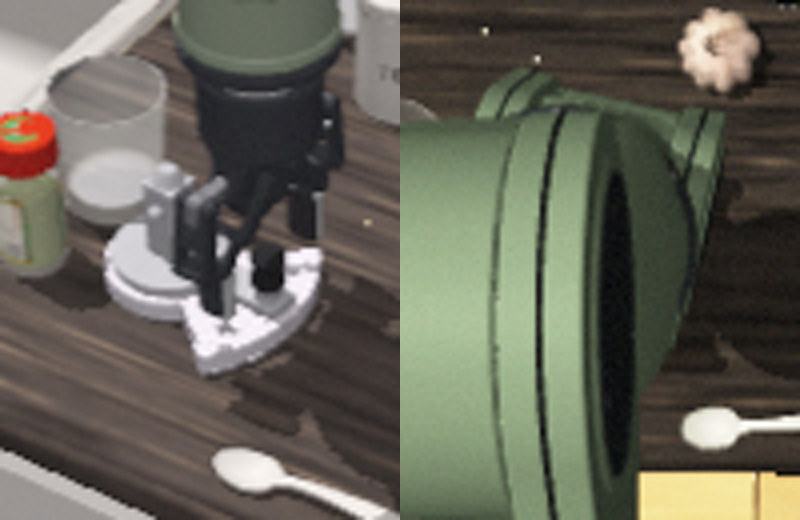

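The fingers straddle the black knob, seen at about scene (216,237), which may sit slightly outside the finger line. The top view is blocked by the arm.

```bash
python3 - <<'E'
from h import *
I=cv2.imread("pics/scene0.png"); m=(I.max(2)<55); m[:, :228]=0; m[:,250:]=0; m[:205]=0; m[230:]=0
r,c=np.nonzero(m); print(len(r),r.min(),r.max(),c.min(),c.max(),r.mean(),c.mean()); print(atz("scene",r.mean(),c.mean(),.0465))
I=cv2.imread("pics/top0.png"); m=(I.max(2)<55); m[:, :230]=0; m[:,244:]=0; m[:186]=0; m[201:]=0
r,c=np.nonzero(m); print(len(r),r.min(),r.max(),c.min(),c.max(),r.mean(),c.mean()); print(atz("top",r.mean(),c.mean(),.055)); print(arm.get_obs()["eef_pos"])
E
```

```text
90 210 229 233 249 216.86666666666667 237.12222222222223
[ 0.49555207 -0.02496792  0.0465    ]
50 190 197 234 241 193.24 237.38
[ 0.49340897 -0.0229093   0.055     ]
[ 0.4942885  -0.02075376  0.02815713]
```

Request:
step_arm --series '[0, -3, -1, 0, 0, 0, 0.4, 0, -3, -1, 0, 0, 0, 1, 0, -3, -1, 0, 0, 0, 1, 0, -3, -1, 0, 0, 0, 1, 0, -3, -1, 0, 0, 0, 1, 0, -3, -1, 0, 0, 0, 1, 0, -3, -1, 0, 0, 0, 1, 0, -3, -1, 0, 0, 0, 1]' --newtons 40

```text
time: 5.5
eef_pos: [0.4943, -0.0246, 0.0269]
tcp_rot: [[0.088, 0.996, 0.0], [0.996, -0.088, 0.0], [0.0, 0.0, -1.0]]
ft_force: [-0.5, -0.6, 7.6]
opening: 0.0222
grip_force: 38.8
```

Request:
step_arm --series '[0, 0, 4, 0, 0, 0, 1, 0, 0, 8, 0, 0, 0, 1, 0, 0, 11, 0, 0, 0, 1, 0, 0, 11, 0, 0, 0, 1]'

```text
time: 5.9
eef_pos: [0.4941, -0.0246, 0.0379]
tcp_rot: [[0.088, 0.996, -0.0], [0.996, -0.088, 0.0], [-0.0, -0.0, -1.0]]
ft_force: [-1.1, -0.4, -5.7]
opening: 0.0223
grip_force: 39.4
```

Request:
step_arm --series '[-7, 0.9, 0, 0, 0, -0.09, 1, -13.8, 2.5, 0, 0, 0, -0.18, 1, -20.5, 4.6, 0, 0, 0, -0.27, 1, -26.9, 7.4, 0, 0, 0, -0.36, 1, -33.1, 10.7, 0, 0, 0, -0.45, 1, -33.1, 10.7, 0, 0, 0, -0.45, 1, -33.1, 10.7, 0, 0, 0, -0.45, 1]'

```text
time: 6.6
eef_pos: [0.4614, -0.0138, 0.0375]
tcp_rot: [[0.51, 0.86, 0.0], [0.86, -0.51, 0.0], [0.0, -0.0, -1.0]]
ft_force: [0.1, 2.2, -6.1]
opening: 0.0223
grip_force: 39.6
```

Now lower to let the pin in.

Request:
step_arm --series '[0, 0, -2, 0, 0, 0, 1, 0, 0, -4, 0, 0, 0, 1, 0, 0, -6, 0, 0, 0, 1, 0, 0, -8, 0, 0, 0, 1, 0, 0, -8, 0, 0, 0, 1]'

```text
time: 7.1
eef_pos: [0.4612, -0.0138, 0.0293]
tcp_rot: [[0.512, 0.859, -0.0], [0.859, -0.512, 0.0], [0.0, -0.0, -1.0]]
ft_force: [1.3, 3.8, -3.8]
opening: 0.0218
grip_force: 39.7
```

Request:
step_arm --series '[0, 0, -1.5, 0, 0, 0, 1, 0, 0, -2.5, 0, 0, 0, 1, 0, 0, -2.5, 0, 0, 0, 1]'

```text
time: 7.4
eef_pos: [0.4612, -0.0138, 0.0271]
tcp_rot: [[0.512, 0.859, 0.0], [0.859, -0.512, 0.0], [0.0, -0.0, -1.0]]
ft_force: [0.1, 4.3, -2.1]
opening: 0.022
grip_force: 39.8
```

Request:
step_arm --series '[0, 0, 0, 0, 0, 0, 0.5, 0, 0, 0, 0, 0, 0, 0.4, 0, 0, 0, 0, 0, 0, 0.3, 0, 0, 0, 0, 0, 0, 0.2, 0, 0, 40, 0, 0, 0, 0, 0, 0, 80, 0, 0, 0, 0, 0, -40, 120, 0, 0, 0, 0, 0, -80, 160, 0, 0, 0, 0, -15, -120, 200, 0, 0, 0, 0, -30, -160, 220, 0, 0, 0, 0, -30, -200, 220, 0, 0, 0, 0, -30, -236, 220, 0, 0, 0, 0]'

```text
time: 8.6
eef_pos: [0.4304, -0.2525, 0.2487]
tcp_rot: [[0.513, 0.858, 0.002], [0.858, -0.513, -0.001], [-0.0, 0.002, -1.0]]
ft_force: [0.9, 0.4, -0.4]
opening: 0.0854
grip_force: 0.0
```

```bash
python3 - <<'E'
from h import *
np.set_printoptions(precision=4,suppress=True)
o=arm.get_obs(); print(o["time"],o["eef_pos"],o["joint_pos"],o["ft_force"])
out=[]
for n in("scene","top"):
    I,D=viewer.get_image(n); cv2.imwrite(f"pics/{n}1.png",I); np.save(f"{n}1.npy",D); P=cloud(n,D)
    s=D.ravel()>0
    near=s&(np.hypot(P[:,0]-.501,P[:,1]-.0545)<.11)
    t=P[near&(P[:,2]>.035)&(P[:,2]<.075)&(np.hypot(P[:,0]-.461,P[:,1]+.013)<.03)]; print(n,"knob",len(t),t[:,2].max() if len(t) else 0, t[t[:,2]>.052].mean(0) if len(t) else 0)
    t=P[near&(P[:,2]>.07)&(np.hypot(P[:,0]-.501,P[:,1]-.0545)<.022)]; print("stub",len(t),(t[:,:2].min(0)+t[:,:2].max(0))/2, t[t[:,2]>.084].mean(0))
    out.append(I)
f=lambda i:cv2.resize(i,None,fx=4,fy=4,interpolation=cv2.INTER_CUBIC)
cv2.imwrite("pics/k2.png",np.hstack([f(out[0][150:280,160:260]),f(out[1][130:260,155:255])]))
E
```

```text
8.6 [ 0.4304 -0.2525  0.2487] [ 0.2861  0.5919  0.319   1.737  -0.2355  0.8478  0.1717] [ 0.9307  0.3769 -0.3941]
scene knob 110 0.06326864247211562 [ 0.4598 -0.0138  0.0584]
stub 103 [0.4975 0.0527] [0.4992 0.0519 0.0885]
top knob 62 0.06399189786622951 [ 0.4636 -0.0123  0.0597]
stub 88 [0.5028 0.0549] [0.5031 0.054  0.0885]
```

View pics/k2.png

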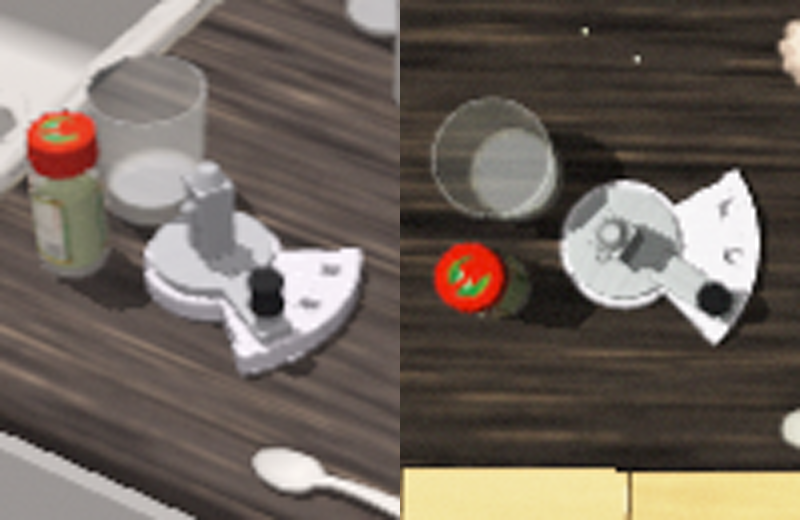

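The pin is in the hole on the glass side, with the bar at about top (199,226) and the knob down. The pouring end now points at the glass. Next I'll grip the mast.

Request:
step_arm --series '[-4.5, 0, -30, 0, 0, -0.1, 0, -4.5, 0, -60, 0, 0, -0.194, 0, -4.5, 0, -95, 0, 0, -0.194, 0, -4.5, 0, -122, 0, 0, -0.194, 0, -4.5, 0, -122, 0, 0, -0.194, 0, -4.5, 0, -122, 0, 0, -0.194, 0.5]'

```text
time: 9.3
eef_pos: [0.4266, -0.25, 0.1257]
tcp_rot: [[0.669, 0.744, -0.0], [0.744, -0.669, 0.0], [-0.0, -0.0, -1.0]]
ft_force: [0.7, 0.9, 1.4]
opening: 0.0729
grip_force: 0.0
```

Request:
step_arm --series '[-0.5, -2, 0, 0, 0, 0, 0.7, -0.5, -2, 0, 0, 0, 0, 1, -0.5, -2, 0, 0, 0, 0, 1, -0.5, -2, 0, 0, 0, 0, 1, -0.5, -2, 0, 0, 0, 0, 1, -0.5, -2, 0, 0, 0, 0, 1, -0.5, -2, 0, 0, 0, 0, 1, -0.5, -2, 0, 0, 0, 0, 1]' --newtons 80

```text
time: 10.1
eef_pos: [0.4264, -0.2521, 0.1258]
tcp_rot: [[0.668, 0.744, 0.001], [0.744, -0.668, -0.0], [0.0, 0.001, -1.0]]
ft_force: [-0.8, 1.2, 11.3]
opening: 0.0231
grip_force: 77.5
```

Request:
step_arm --series '[0, 0, 20, 0, 0, 0, 1, 0, 0, 60, 0, 0, 0, 1, 0, 0, 95, 0, 0, 0, 1, 0, 20, 120, 0, 0, 0.03, 1, 15, 60, 120, 0, 0, 0.06, 1, 25, 100, 120, 0, 0, 0.09, 1, 35, 145, 120, 0, 0, 0.12, 1, 46, 190, 120, 0, 0, 0.15, 1, 57, 235, 120, 0, 0, 0.18, 1, 68, 280, 120, 0, 0, 0.195, 1, 74, 305, 120, 0, 0, 0.195, 1, 74, 305, 120, 0, 0, 0.195, 1]'

```text
time: 11.3
eef_pos: [0.5002, 0.0569, 0.2448]
tcp_rot: [[0.507, 0.862, -0.001], [0.862, -0.507, 0.001], [0.001, -0.001, -1.0]]
ft_force: [0.0, -0.7, -2.5]
opening: 0.0231
grip_force: 79.1
```

```bash
python3 - <<'E'
from h import *
np.set_printoptions(precision=4,suppress=True)
o=arm.get_obs(); print(o["time"],o["eef_pos"],o["tcp_rot"][:,1],o["ft_force"])
out=[]
for n in("scene","top"):
    I,D=viewer.get_image(n); cv2.imwrite(f"pics/{n}2.png",I); np.save(f"{n}2.npy",D); P=cloud(n,D)
    out.append(I)
    for l in ("mast","mast_ring","stub_seat","stub_top"):
        r=models.pinpoint(n,l); print(n,l,[(round(x["score"],2),np.round(x["pixel"],1).tolist()) for x in r[:2]])
    print("exp ring",proj(n,[.501+.095*.512,.053+.095*.859,.228-.005]),"exp mast",proj(n,[.501,.053,.12]))
    m=models.trace(n,"mast"); 
    if m:
        Q=P[m[0]["mask"].ravel()&(D.ravel()>0)]; g=Q[(Q[:,2]>.215)&(Q[:,2]<.235)]; print(len(g),g.min(0) if len(g) else 0,g.max(0) if len(g) else 0, Q[:,2].min())
f=lambda i:cv2.resize(i,None,fx=4,fy=4,interpolation=cv2.INTER_CUBIC)
cv2.imwrite("pics/m2.png",np.hstack([f(out[0][120:260,155:255]),f(out[1][120:260,155:255])]))
E
```

```text
11.3 [0.5002 0.0569 0.2448] [ 0.8619 -0.5071 -0.0011] [ 0.0387 -0.7123 -2.4857]
scene mast [(0.9, [181.9, 208.2])]
scene mast_ring [(0.92, [129.1, 191.9]), (0.2, [197.0, 198.4])]
scene stub_seat []
scene stub_top [(0.96, [188.0, 213.7]), (0.47, [223.4, 229.0])]
exp ring (np.float64(129.3459226168868), np.float64(192.0025431948935)) exp mast (np.float64(182.89549635766406), np.float64(210.82518007339016))
192 [0.4817 0.0406 0.2156] [0.5602 0.1732 0.2349] -0.012326192974688992
top mast [(0.48, [192.5, 207.6])]
top mast_ring [(0.57, [181.8, 199.5])]
top stub_seat [(0.93, [190.9, 210.9]), (0.42, [184.9, 208.2])]
top stub_top [(0.79, [186.0, 207.5])]
exp ring (np.float64(161.50688696450067), np.float64(166.07947419646817)) exp mast (np.float64(187.6572337188493), np.float64(206.72266311115646))
```

View pics/m2.png

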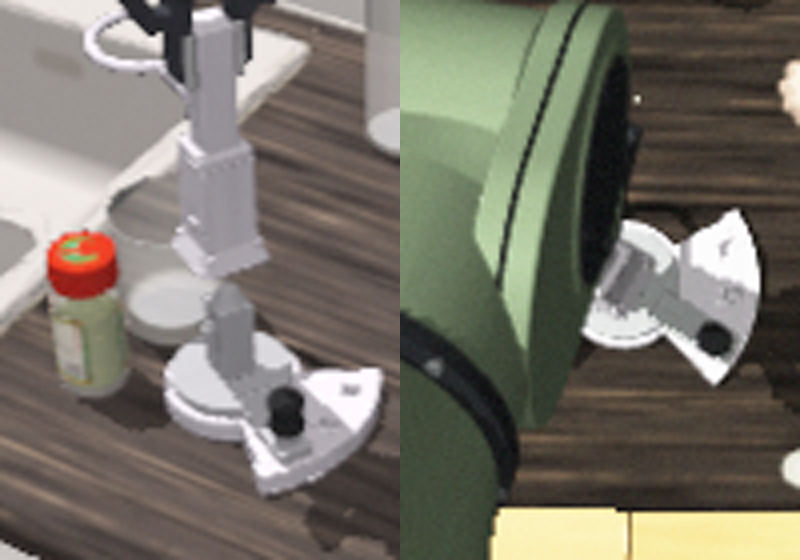

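```bash
python3 - <<'E'
from h import *
np.set_printoptions(precision=4,suppress=True)
o=arm.get_obs(); print(o["time"],o["eef_pos"])
print("mast",atz("scene",181.9,208.2,.119),"stubtop",atz("scene",188,213.7,.09),"earlier",atz("scene",188.3,215.1,.09))
# silhouettes: sleeve at z~.16 and stub at z~.06
D=np.load("scene2.npy");P=cloud("scene",D)
for nm,z0,z1,w in(("sleeve",.140,.185,.0345),("stub",.04,.078,.024)):
    m=(D.ravel()>0)&(P[:,2]>z0)&(P[:,2]<z1)&(np.hypot(P[:,0]-.500,P[:,1]-.055)<.03)
    Q=P[m][:,:2]; u=np.array([.51,.86]);v=np.array([-.86,.51])
    a=(Q-[.501,.053])@u; b=(Q-[.501,.053])@v
    print(nm,len(Q),"along x",np.percentile(a,[2,10,50,90,98])*1000,"along y",np.percentile(b,[2,10,50,90,98])*1000, "half",w*500)
E
```

```text
11.9 [0.5001 0.0529 0.2451]
mast [0.5022 0.0616 0.119 ] stubtop [0.5189 0.0576 0.09  ] earlier [0.5197 0.0539 0.09  ]
sleeve 291 along x [-18.1898 -17.0824 -13.944    9.6108  16.4673] along y [-13.5914  -9.2812  10.2347  20.304   21.2627] half 17.25
stub 142 along x [-13.4234 -12.1916  -8.6605   1.8447   9.7142] along y [-9.8396 -7.8519  6.1529 12.7094 15.9046] half 12.0
```

```bash
python3 - <<'E'
from h import *
np.set_printoptions(precision=1,suppress=True)
Ds=[viewer.get_image("scene")[1] for _ in range(3)]
D=np.median(Ds,0);P=cloud("scene",D); o=arm.get_obs(); print(o["time"],o["eef_pos"],o["tcp_rot"][:,1])
th=np.radians(59.2);u=np.array([np.cos(th),np.sin(th)]);v=np.array([-u[1],u[0]])
for nm,z0,z1,w in(("sleeve",.140,.185,17.25),("stub",.038,.078,12)):
    m=(D.ravel()>0)&(P[:,2]>z0)&(P[:,2]<z1)&(np.hypot(P[:,0]-.500,P[:,1]-.053)<.03)
    Q=(P[m][:,:2]-[.501,.053])*1000; a=Q@u; b=Q@v; lim=w-5
    # -x face: points with b well inside ; +y face: points with a well inside
    f=(abs(b)<lim-3)&(a<0); g=(abs(a)<lim-3)&(b>0)
    s1=np.polyfit(b[f],a[f],1); s2=np.polyfit(a[g],b[g],1)
    print(nm,f.sum(),g.sum(),"cx",np.median(a[f])+w,"cy",np.median(b[g])-w,"slopes",s1[0]*57,-s2[0]*57)
E
```

```text
12.05 [0.5 0.1 0.2] [ 0.9 -0.5 -0. ]
sleeve 109 50 cx -1.1946354407223758 cy 0.7859822151061948 slopes 0.1151432746532991 0.7602931351894079
stub 33 21 cx 1.9891108304000138 cy -0.2137155727240323 slopes -2.2146661921087536 -11.242112262525445
```

Request:
step_arm --series '[2.4, 2.1, 0, 0, 0, 0, 1, 2.4, 2.1, -15, 0, 0, 0, 1, 2.4, 2.1, -28, 0, 0, 0, 1, 2.4, 2.1, -36, 0, 0, 0, 1, 2.4, 2.1, -44, 0, 0, 0, 1, 2.4, 2.1, -44, 0, 0, 0, 1]'

```text
time: 12.65
eef_pos: [0.5023, 0.0552, 0.2004]
tcp_rot: [[0.512, 0.859, -0.001], [0.859, -0.512, -0.0], [-0.001, -0.001, -1.0]]
ft_force: [0.4, -0.5, -2.5]
opening: 0.0234
grip_force: 79.0
```

Request:
step_arm --series '[0, 0, -5, 0, 0, 0, 1, 0, 0, -10, 0, 0, 0, 1, 0, 0, -14, 0, 0, 0, 1, 0, 0, -14, 0, 0, 0, 1]'

```text
time: 13.05
eef_pos: [0.5023, 0.0552, 0.1866]
tcp_rot: [[0.512, 0.859, -0.001], [0.859, -0.512, -0.0], [-0.0, -0.001, -1.0]]
ft_force: [-0.0, -0.2, -2.1]
opening: 0.0232
grip_force: 79.1
```

Request:
step_arm --series '[0, 0, -4, 0, 0, 0, 1, 0, 0, -8, 0, 0, 0, 1, 0, 0, -12, 0, 0, 0, 1, 0, 0, -16, 0, 0, 0, 1, 0, 0, -20, 0, 0, 0, 1, 0, 0, -20, 0, 0, 0, 1]'

```text
time: 13.65
eef_pos: [0.5021, 0.0552, 0.1663]
tcp_rot: [[0.512, 0.859, -0.001], [0.859, -0.512, -0.0], [-0.001, -0.001, -1.0]]
ft_force: [-2.7, 1.6, -3.3]
opening: 0.0234
grip_force: 79.0
```

Request:
step_arm --series '[0, 0, -4, 0, 0, 0, 1, 0, 0, -8, 0, 0, 0, 1, 0, 0, -11, 0, 0, 0, 1, 0, 0, -14, 0, 0, 0, 1, 0, 0, -16, 0, 0, 0, 1, 0, 0, -16, 0, 0, 0, 1]'

```text
time: 14.25
eef_pos: [0.5028, 0.055, 0.1509]
tcp_rot: [[0.512, 0.859, 0.001], [0.859, -0.512, -0.0], [0.0, 0.001, -1.0]]
ft_force: [1.2, -0.5, -2.0]
opening: 0.0233
grip_force: 79.2
```

Request:
step_arm --series '[0, 0, -1, 0, 0, 0, 1, 0, 0, -2, 0, 0, 0, 1, 0, 0, -2, 0, 0, 0, 1]'

```text
time: 14.55
eef_pos: [0.503, 0.0551, 0.1497]
tcp_rot: [[0.512, 0.859, 0.001], [0.859, -0.512, 0.0], [0.001, 0.001, -1.0]]
ft_force: [-1.5, 0.4, 13.0]
opening: 0.0232
grip_force: 81.1
```

Request:
step_arm --series '[0, 0, 1, 0, 0, 0, 0.7, 0, 0, 1, 0, 0, 0, 0.5, 0, 0, 1, 0, 0, 0, 0.3, 0, 0, 1, 0, 0, 0, 0.1, 0, 0, 20, 0, 0, 0, 0, 0, 0, 60, 0, 0, 0, 0, 0, 0, 100, 0, 0, 0, 0, -30, -40, 120, 0, 0, 0, 0, -60, -90, 120, 0, 0, 0, 0, -90, -140, 120, 0, 0, 0, 0, -100, -190, 120, 0, 0, 0, 0, -100, -190, 120, 0, 0, 0, 0]'

```text
time: 15.75
eef_pos: [0.4008, -0.1383, 0.2695]
tcp_rot: [[0.515, 0.857, 0.0], [0.857, -0.515, -0.001], [-0.001, 0.001, -1.0]]
ft_force: [-0.0, 0.3, -0.2]
opening: 0.0855
grip_force: 0.0
```

```bash
python3 - <<'E'
from h import *
np.set_printoptions(precision=4,suppress=True)
o=arm.get_obs(); print(o["time"],o["eef_pos"],o["ft_force"])
out=[]
for n in("scene","top"):
    I,D=viewer.get_image(n); P=cloud(n,D); out.append(I)
    for l,z in (("mast_ring",.127),("mast_grip",.169),("tumbler",0),("spice_jar",0),("plunger_knob",.046)):
        r=models.pinpoint(n,l)
        if r: print(n,l,round(r[0]["score"],2),r[0]["pixel"],[atz(n,*x["pixel"],z)[:2].round(4).tolist() for x in r[:2]])
    m=(D.ravel()>0)&(np.hypot(P[:,0]-.501,P[:,1]-.053)<.03)&(P[:,2]>.17); print("post top z",np.percentile(P[m][:,2],[50,90,98]))
f=lambda i:cv2.resize(i,None,fx=4,fy=4,interpolation=cv2.INTER_CUBIC)
cv2.imwrite("pics/m3.png",np.hstack([f(out[0][130:265,155:255]),f(out[1][130:265,155:255])]))
E
```

```text
15.75 [ 0.4008 -0.1383  0.2695] [-0.0221  0.2598 -0.1726]
scene mast_ring 0.67 [159.7, 193.1] [[0.5536, 0.1419]]
scene mast_grip 0.85 [166.8, 213.8] [[0.5056, 0.0448]]
scene tumbler 0.82 [256.8, 341.6] [[0.5413, -0.2917], [0.5491, 0.1375]]
scene spice_jar 0.67 [216.1, 176.5] [[0.4633, 0.1428]]
scene plunger_knob 0.5 [223.9, 228.8] [[0.4633, -0.0203]]
post top z [0.1877 0.1927 0.1934]
top mast_ring 0.6 [166.7, 173.2] [[0.5526, 0.1391]]
top mast_grip 0.95 [185.0, 203.1] [[0.5025, 0.0557]]
top tumbler 0.84 [174.9, 184.8] [[0.5488, 0.1327], [0.5316, -0.2874]]
top spice_jar 0.86 [200.1, 179.5] [[0.4755, 0.1457], [0.5542, 0.1419]]
top plunger_knob 0.5 [205.2, 232.7] [[0.4609, -0.0103]]
post top z [0.1917 0.1935 0.1948]
```

View pics/m3.png

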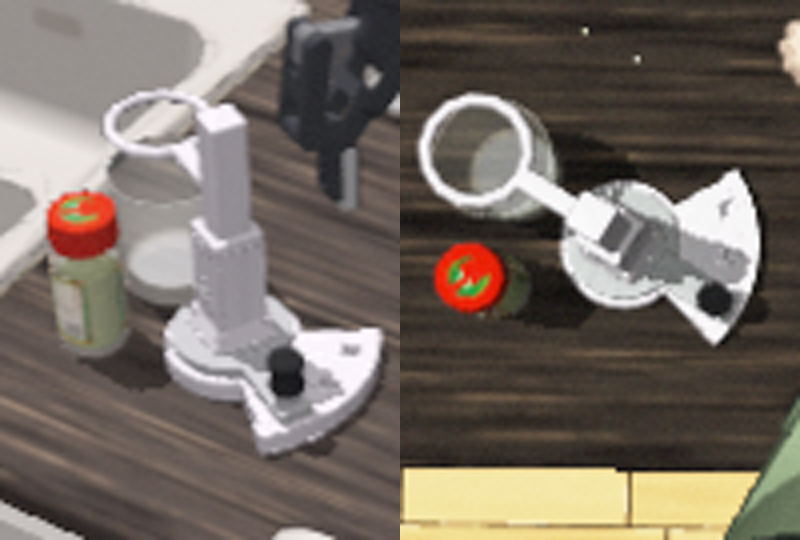

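The ring is over the glass at top (167,173). The post top measures about 0.192 m, against 0.190 m when fully seated. The button's side force disappeared just before the sleeve came home. The glass and jar are standing where they were, and the knob is down. I'm handing in.

```bash
python3 -c "
from bench import arm
print(arm.finish_job())"
```

```text
the job is handed in; nothing more can be done
None
```

I've handed the job in, at about 16 s of the 48 s: the swivel arm is pinned in the hole that points at the glass, and the mast is fully down with its ring over the glass. I judged that the button had popped out from the forces on the way down, because it was too small to see in the pictures.

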